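Shut the tool case and close its hasp under the lamp bar

ROBOT

A 6-joint arm with a two-finger parallel gripper is mounted at the origin on the work surface; the furniture and walls round the work are solid. World frame = base frame: x ahead of the robot, y to its left, z up, the work surface at z = 0. Lengths are in m, angles in rad, forces in N, time in s.
With the tool pointing down it reaches from about 0.275 to 0.725 m from the base axis. Payload 15.9 kg.
Tool frame: the origin (TCP) lies at the very end of the fingers, on their centre line; the grasp point (between the pads) lies 19 mm behind it; z points along the fingers, y is the direction in which the jaws open and shut (so a half turn about z gives the same grasp; the last joint's range is limited). The gripper opens to 85 mm and grips with 20 to 120 N. Pads are 22 mm wide; open, the fingers measure 114 mm over their backs; the gripper's body (76 mm by 85 mm) begins 54 mm behind the grasp point. The pads swing forward as they close: fully open they stand 13 mm farther back than shut.
Start: joints at [1.32, 0.213, -0.034, 1.323, 0, 1.571], TCP at [0.124, 0.484, 0.231] pointing down, gripper open.
Joint ranges: [-2.98, 2.98], [-0.74, 1.72], [-1.14, 1.35], [-2.1, 2.04], [-1.57, 1.44], [-3.14, 3.14]. Speed limits (rad/s): [1.89, 1.89, 2.39, 2.57, 3.14, 3.14].

INTERFACE

Orientations are given as a rotation vector (axis times angle).
In Python, from cell import r gives the robot as it stands. The module is installed in compiled form; this text tells all that it offers.
- The arm moves only by the tool move_arm, never from a script. Its arguments are lists of equal length, an entry for each row: "delta_rot": the turn, a rotation vector about the tool's x, y, z in rad, a list of three; "translation": the shift along the tool's x, y, z in cm, a list of three; "gripper": the finger opening in cm, from 0 to 8.54. A call has 1 to 10 rows; each row is the pose to reach, as a shift and turn from the pose measured when the call began, along the tool's axes at that moment; what a row does not reach only later rows make up. A row lasts 1/12 s, in which the tool goes at most 41.7 mm and 7.16 degrees, less where a joint would pass 70% of its speed; a pose out of reach is approached as far as the arm can. A call with a gripper value outside its range is refused whole. The fingers move at their own pace and stop on an object; "grip_force" is the grip in N (left out, the last holds). Time passes only in rows, so rows that repeat a pose let the fingers close. It gives the time, the measured TCP pose, the force and the opening at its end, in the units of the state.
- r.get_obs(): the state, without advancing time (a new reading comes with each control period).
- r.camera(name): name is "scene" or "top"; returns the picture (480x640x3 uint8, blue, green, red); there is no depth.
- r.camera_model(name): a dict with "vfov" (degrees; the focal length in pixels is half the picture's height over the tangent of half this angle, whatever the lens; pixels are square), "cx", "cy" (the principal point, pixels), "rvec" (rotation vector, rad) and "tvec" (3), from world to camera coordinates, as OpenCV has them. Camera axes: x right, y down, z forward; pixel columns grow to the right and rows downward; lengths in m; the calibration is good to about 2 mm. A picture is of the moment at which its call begins. camera_model takes no time and is no camera call.
- r.job_done(): hands the job in, once; it reports no verdict.
The state is a dict: "time_s": time; "joints": joint angles; "dq": joint speeds; "joint_torque": joint torques, N m; "position": TCP position; "orientation": TCP orientation; "ft_force": force on the tool from outside, world axes, zero at the start; "ft_torque": the same for the moment, N m; "grip_width": opening from 0.0 (shut) to 1.0 (fully open).
Only numpy, scipy, OpenCV 4.12 (cv2) and the standard library are available. Lean on these libraries where they do the work, as an engineer would, in place of code of your own. Each camera call takes 0.05 s, during which the arm holds its last target.

TASK

Shut the blue tool case: first press its lid fully down while the hasp still sticks out clear of the staple, then swing the hasp down until it lies flat against the front of the case, over the staple. Reach in under the lamp bar without bumping it, and leave the mug, the red bottle and the tape measure where they stand.

Things in the scene. Friction and masses are not known exactly. Their poses are not given: they have to be found in the camera images.
- stand: Fixed dark steel base plate, 175 x 420 x 8 mm, that carries the blue tool case and the lamp bar. Origin on the bench below the middle of the case's front face; x points from the case's front to its rear, y to the left along it, z up. Plate from x = -45 to 130; case body (300 wide, rim at z = 98) from x = 0 to 120; top of the shut lid z = 125.
- lamp: Fixed aluminium lamp bar over the front of the case, same origin and axes as the stand: a bar 40 (x) x 430 (y) x 30 (z) mm centred at x = -27, y = 0, z = 335, its underside at z = 318, on two 16 mm posts at x = -27, y = -195 and +195. It blocks an upright gripper: come in under it from the front with the tool tilted.
- lid (a joint): Angle of the blue lid about its rear hinge (a line along the stand's y through x = 123, z = 103 mm in the stand's frame): 0 = shut, grows as its front rises. A stiff hinge: it stays where it is left; 2 to 4 N down on a finger pull moves it.
- pull_left (a point): Middle of the top face of the left (+y) black finger pull, a ledge 60 mm wide (y), standing 29 mm out from the lid's front, 6 mm thick, 90 mm beside the hasp's middle. Moves with the lid; z = 118 mm when shut.
- pull_right (a point): The same for the right (-y) finger pull.
- hasp (a joint): Angle of the steel hasp about its pin, measured from the lid: 0 = closed, hanging flat against the case front; grows as it swings out and up towards the robot (pi/2 = standing straight out from the lid's front). It stays where it is left; about 1 N at its end swings it.
- hasp_pin (a point): Middle of the hasp's pin; at x = -8, z = 118 mm of the stand when the lid is shut. Axes turn with the hasp: y along the pin, -z along the leaf to its end, -x out of its outer face (press there). Leaf: 50 mm wide, 3 thick, in the pin's plane. From the pin: slot 12 wide at 20 to 50 mm, plain plate to 61, lip bent 24 degrees outward to 73.
- hasp_end (a point): Middle of the free end of the hasp's bent lip, 74 mm from the pin.
- staple (a point): Outer tip of the steel staple loop on the front of the case: 6 mm wide (y), 21 mm high, standing 22 mm out from the front; it goes through the hasp's slot and sticks out 13 mm, so press beside or below it.
- mug: White mug with dark dots, 82 x 114 x 91 mm, standing upright to the left of the case; origin at its underside. Leave alone.
- thread_lock: Small red and white bottle, 31 mm diameter, 98 mm tall, standing to the right of the front of the case; origin at its underside. Leave alone.
- tape_measure: Yellow tape measure, 34 x 88 x 60 mm, to the right of the case; origin at its underside. Leave alone.

How it is judged:
By the outcome, as a careful person would: the job done as asked, in the order asked, and still so for the second after the job is handed in, with the robot touching nothing.
It also fails if it takes over 42 s, if anything falls off the work surface, if the arm or the gripper's body presses on something with over 40 N, if the wrist force passes 120 N, or if a joint passes its speed limit or range.

## Working session

There is one attempt and no reset: what is moved stays moved. The work goes in short steps, Python scripts to look and compute and a tool call to move; the robot and the scene stay as the last step left them, time stands still between calls to the robot, and variables do not carry over. Pictures are saved under pics/ and viewed, and the job is handed in when it is done.

Besides the shell and the picture viewer there is one more tool, called by a JSON object that holds its "method" and its "body". move_arm: Moves the arm, as the interface text tells. Its arguments: {"type":"object","properties":{"delta_rot":{"type":"array"},"translation":{"type":"array"},"gripper":{"type":"array"},"grip_force":{"type":"number"}},"required":["delta_rot","translation","gripper"]}

```bash
mkdir -p pics
python3 - <<'E'
from cell import r
import cv2
print(r.get_obs())
for n in("scene","top"):
    print(n,r.camera_model(n)); cv2.imwrite(f"pics/{n}0.png",r.camera(n))
E
```

```text
{'time_s': 0.0, 'joints': array([ 1.31999994e+00,  2.13354826e-01, -3.50510245e-02,  1.32348367e+00,
        1.54615766e-05,  1.57078163e+00]), 'dq': array([ 1.20202078e-04,  1.92431451e-03,  8.41461202e-05,  5.87766425e-04,
       -9.05641227e-04,  1.70016974e-03]), 'joint_torque': array([-2.25007825e-03, -6.86150765e+01,  4.87120664e+01,  1.74014893e-02,
       -8.68220968e-05, -1.66722845e-05]), 'position': array([0.1240011 , 0.48403894, 0.23082002]), 'orientation': array([-3.92876437e-01, -3.11677624e+00,  1.70058417e-03]), 'ft_force': array([-0.687844  ,  0.47460211, -0.6027024 ]), 'ft_torque': array([-0.02044045, -0.00490119,  0.0618271 ]), 'grip_width': 1.0016240609876303}
scene {'vfov': 46.149036214733606, 'cx': 321.96279104003435, 'cy': 246.0376182753507, 'rvec': array([ 1.79557322, -0.93241839,  0.6152491 ]), 'tvec': array([-0.3209288 ,  0.29484822,  0.961626  ])}
top {'vfov': 45.656644111152715, 'cx': 318.9764340249227, 'cy': 235.8848821282291, 'rvec': array([ 1.98141402, -1.97000009,  0.44705672]), 'tvec': array([0.03722242, 0.58766621, 1.29629433])}
```

View pics/scene0.png

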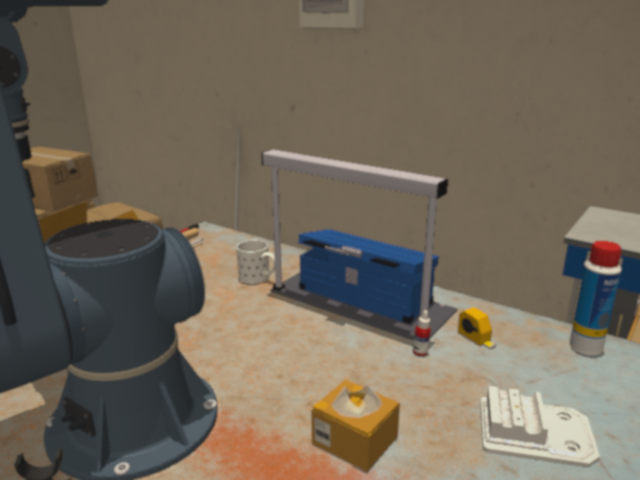

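View pics/top0.png

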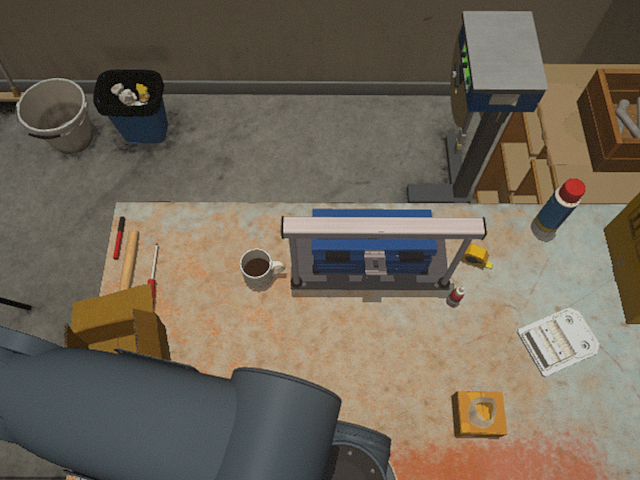

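Run:
```python
import cv2
a=cv2.imread("pics/scene0.png")[140:370,225:505]; cv2.imwrite("pics/s0c.png",cv2.resize(a,None,fx=2.8,fy=2.6,interpolation=2))
a=cv2.imread("pics/top0.png")[195:315,270:500]; cv2.imwrite("pics/t0c.png",cv2.resize(a,None,fx=3.4,fy=3.4,interpolation=2))
```

```text
(no output)
```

View pics/s0c.png

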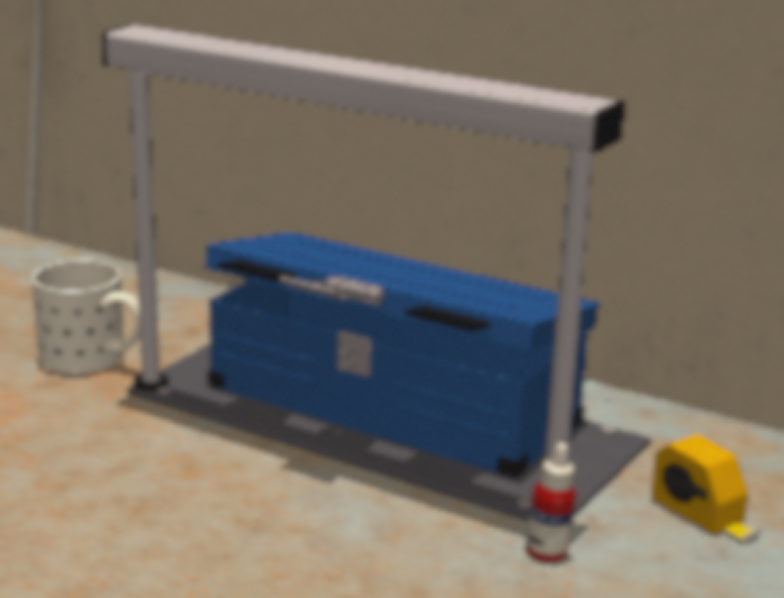

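View pics/t0c.png

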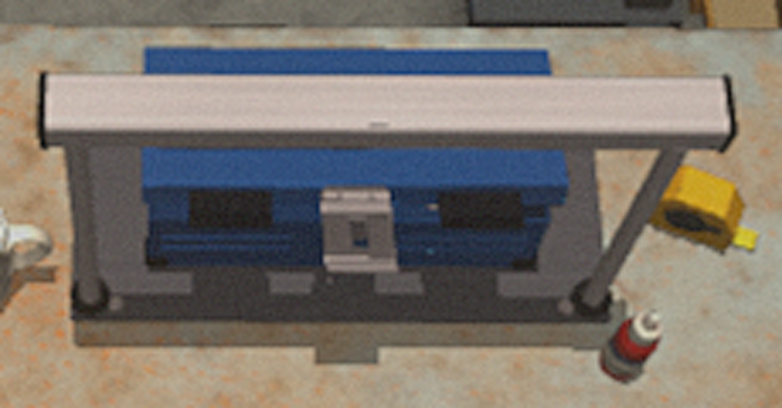

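```bash
cat > h.py <<'E'
import numpy as np, cv2
from cell import r
from scipy.spatial.transform import Rotation as R
def proj(n,P):
    m=r.camera_model(n); f=240/np.tan(np.radians(m['vfov']/2))
    K=np.array([[f,0,m['cx']],[0,f,m['cy']],[0,0,1]])
    return cv2.projectPoints(np.asarray(P,float).reshape(-1,1,3),m['rvec'],m['tvec'],K,None)[0].reshape(-1,2)
def S(p,P): # stand mm->world m
    P=np.asarray(P,float).reshape(-1,3)/1000; c,s=np.cos(p[2]),np.sin(p[2])
    return np.c_[p[0]+c*P[:,0]-s*P[:,1],p[1]+s*P[:,0]+c*P[:,1],P[:,2]]
def hinge(phi,P): # lid pt (shut coordinates, mm) at angle phi; front rises
    P=np.asarray(P,float).reshape(-1,3); d=P-[123,0,103]; c,s=np.cos(phi),np.sin(phi)
    return np.c_[123+c*d[:,0]+s*d[:,2],P[:,1],103-s*d[:,0]+c*d[:,2]]
def hasp(a,P): # P rel. to pin in hasp axes; a=pi/2 -> -z leaf goes to -x
    P=np.asarray(P,float).reshape(-1,3); c,s=np.cos(a),np.sin(a)
    return np.c_[-8+c*P[:,0]+s*P[:,2],P[:,1],118-s*P[:,0]+c*P[:,2]]
E
cat > fit.py <<'E'
from h import *
from scipy.optimize import least_squares
T=[((-7,215,350),(43,73)),((-7,-215,350),(728,75)),((-47,-215,350),(735,133)),((-47,215,350),(43,131)),((-45,210,8),(72,322)),((-45,-210,8),(612,320)),((-27,195,12),(90,297)),((-27,-195,12),(592,299))]
C=[((-47,215,350),(110,33)),((-7,215,350),(135,25)),((-47,-215,350),(598,107)),((-47,-215,320),(597,150)),((-7,-215,350),(622,102)),((-47,215,320),(108,66)),((-45,210,8),(122,400)),((130,-210,8),(650,440))]
tu=np.array([q for _,q in T])/3.4+[270,195]; cu=np.array([q for _,q in C])/[2.8,2.6]+[225,140]
f=lambda p:np.r_[(proj("top",S(p,[a for a,_ in T]))-tu).ravel(),(proj("scene",S(p,[a for a,_ in C]))-cu).ravel()]
s=least_squares(f,[.5,0,0],loss='soft_l1'); print(s.x); print(f(s.x).reshape(-1,2).round(1))
p=s.x
inv=lambda q,k:None
# lid/hasp
LT=[((-29,60,118),(190,228)),((-29,120-0,118),(0,0))]
def show(phi,a):
    pl=[(-29,y,118) for y in(120,60,-60,-120)]+[(0,150,125),(0,-150,125),(125,150,125),(125,-150,125)]
    q=hinge(phi,np.vstack([pl,hasp(a,[(0,25,0),(0,-25,0),(0,25,-61),(0,-25,-61),(-5,25,-73),(-5,-25,-73)])]))
    t=(proj("top",S(p,q))-[270,195])*3.4; c=(proj("scene",S(p,q))-[225,140])*[2.8,2.6]
    print(phi,a); print(np.c_[t,c].round(0).astype(int))
for phi in(.1,.2,.3): show(phi,1.6)
np.save("p.npy",p)
E
python3 fit.py
```

```text
[ 0.53660917 -0.09573765  0.00160832]
[[-0.7 -0.1]
 [ 0.8  0.2]
 [ 1.1  0.2]
 [-1.3 -0.1]
 [-0.5 -0.6]
 [ 0.3  0.6]
 [ 0.  -0.2]
 [ 0.2 -0.2]
 [-3.8 -0.9]
 [-1.2 -1.2]
 [ 1.   2. ]
 [ 0.   1.1]
 [ 1.3 -1.1]
 [-2.5 -0.4]
 [ 0.2 -5.1]
 [ 0.8 -1.3]]
0.1 1.6
[[189 236 214 280]
 [272 237 274 296]
 [439 237 402 329]
 [522 238 471 347]
 [147 196 207 259]
 [561 198 526 339]
 [149  53 290 231]
 [545  54 594 302]
 [320 211 324 299]
 [389 212 377 313]
 [323 286 281 315]
 [394 286 336 329]
 [324 297 273 312]
 [395 298 328 327]]
0.2 1.6
[[189 224 217 264]
 [273 224 276 279]
 [441 225 405 311]
 [525 225 474 329]
 [147 185 210 245]
 [564 186 529 324]
 [149  51 291 231]
 [544  52 595 301]
 [321 200 327 285]
 [390 200 380 298]
 [325 270 285 292]
 [396 270 339 306]
 [326 280 277 288]
 [398 280 332 302]]
0.3 1.6
[[189 209 220 247]
 [274 209 280 262]
 [443 210 409 293]
 [528 210 479 310]
 [147 172 213 232]
 [566 173 533 309]
 [149  49 293 231]
 [544  50 596 301]
 [322 187 330 270]
 [392 187 383 283]
 [327 252 290 270]
 [399 252 344 283]
 [328 260 282 264]
 [401 260 337 277]]
```

```bash
cat >> h.py <<'E'
def orient(e,yaw=0):
    e=np.radians(e); z=np.array([np.cos(e),0,-np.sin(e)]); y=np.array([0,1.,0]); x=np.cross(y,z)
    return R.from_euler('z',yaw)*R.from_matrix(np.c_[x,y,z])
def delta(pos,rot):
    o=r.get_obs(); R0=R.from_rotvec(o['orientation'])
    t=R0.inv().apply(np.asarray(pos)-o['position'])*100; w=(R0.inv()*rot).as_rotvec()
    print('t',t.round(2),'rot',w.round(3),'| F',o['ft_force'].round(1),'time',round(o['time_s'],2),'pos',o['position'].round(4),'j',o['joints'].round(2))
def st(P): return S(np.load('p.npy'),P)[0]
E
python3 -c "
from h import *
print(st([-14,90,145]),st([0,0,0]))
delta([.40,.02,.27],orient(42))
n=r.camera_model('top')"
```

```text
[ 0.52246444 -0.00576028  0.145     ] [ 0.53660917 -0.09573765  0.        ]
t [-38.25 -38.11  -3.88] rot [-0.106 -0.833 -0.236] | F [0.3 0.3 0.6] time 0.1 pos [0.124  0.4841 0.2309] j [ 1.32  0.21 -0.03  1.32 -0.    1.57]
```

{"method": "move_arm", "body": {"delta_rot": [[-0.106, -0.833, -0.236], [-0.106, -0.833, -0.236], [-0.106, -0.833, -0.236], [-0.106, -0.833, -0.236], [-0.106, -0.833, -0.236], [-0.106, -0.833, -0.236], [-0.106, -0.833, -0.236], [-0.106, -0.833, -0.236], [-0.106, -0.833, -0.236], [-0.106, -0.833, -0.236]], "translation": [[-38.2, -38.1, -3.9], [-38.2, -38.1, -3.9], [-38.2, -38.1, -3.9], [-38.2, -38.1, -3.9], [-38.2, -38.1, -3.9], [-38.2, -38.1, -3.9], [-38.2, -38.1, -3.9], [-38.2, -38.1, -3.9], [-38.2, -38.1, -3.9], [-38.2, -38.1, -3.9]], "gripper": [0, 0, 0, 0, 0, 0, 0, 0, 0, 0]}}

```text
time_s: 0.93
position: [0.3182, 0.1574, 0.2573]
orientation: [-0.002, 2.309, 0.001]
ft_force: [0.2, -0.0, 0.3]
grip_width: 0.003
```

```bash
python3 -c "
from h import *
delta([.40,.0,.27],orient(42))"
```

```text
t [ -6.43 -15.75   5.17] rot [ 0.001 -0.005  0.001] | F [ 0.2 -0.   0.3] time 0.93 pos [0.3182 0.1574 0.2573] j [ 1.08 -0.62 -0.9   0.81 -0.71  0.89]
```

{"method": "move_arm", "body": {"delta_rot": [[0, 0, 0], [0, 0, 0], [0, 0, 0], [0, 0, 0], [0, 0, 0], [0, 0, 0], [0, 0, 0], [0, 0, 0]], "translation": [[-6.4, -15.8, 5.2], [-6.4, -15.8, 5.2], [-6.4, -15.8, 5.2], [-6.4, -15.8, 5.2], [-6.4, -15.8, 5.2], [-6.4, -15.8, 5.2], [-6.4, -15.8, 5.2], [-6.4, -15.8, 5.2]], "gripper": [0, 0, 0, 0, 0, 0, 0, 0]}}

```text
time_s: 1.6
position: [0.3972, 0.0324, 0.2627]
orientation: [0.002, 2.324, 0.001]
ft_force: [0.5, 0.6, 0.5]
grip_width: 0.003
```

Run:
```python
from h import *
print(st([-14,90,165]))
delta(st([-16,90,165]),orient(42))
for n in("scene","top"):
    cv2.imwrite(f"pics/{n}1.png",r.camera(n))
a=cv2.imread("pics/scene1.png")[215:300,290:420]; cv2.imwrite("pics/s1c.png",cv2.resize(a,None,fx=6,fy=6,interpolation=2))
```

```text
[ 0.52246444 -0.00576028  0.165     ]
t [-1.3  -3.82 15.68] rot [ 0.    -0.02  -0.002] | F [0.5 0.6 0.5] time 1.6 pos [0.3972 0.0324 0.2627] j [ 0.19 -0.74 -0.98  0.53 -0.14  0.13]
```

View pics/scene1.png

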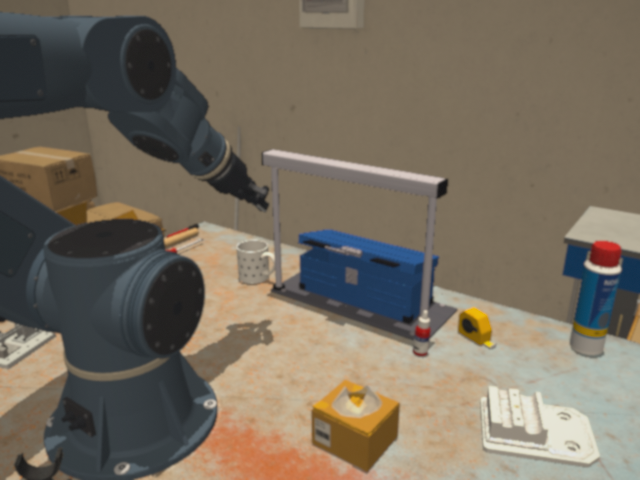

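View pics/top1.png

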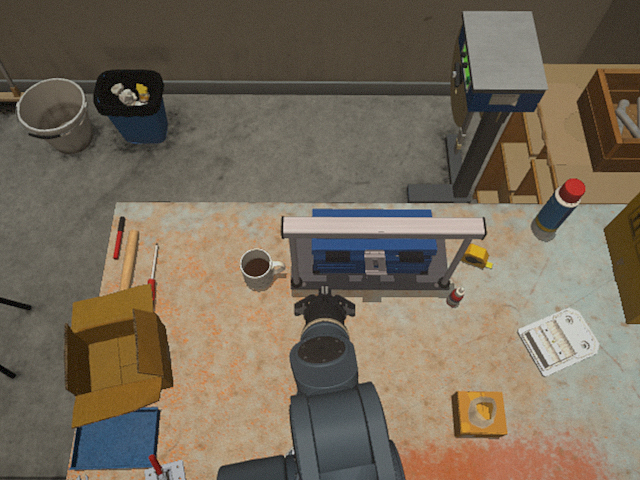

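View pics/s1c.png

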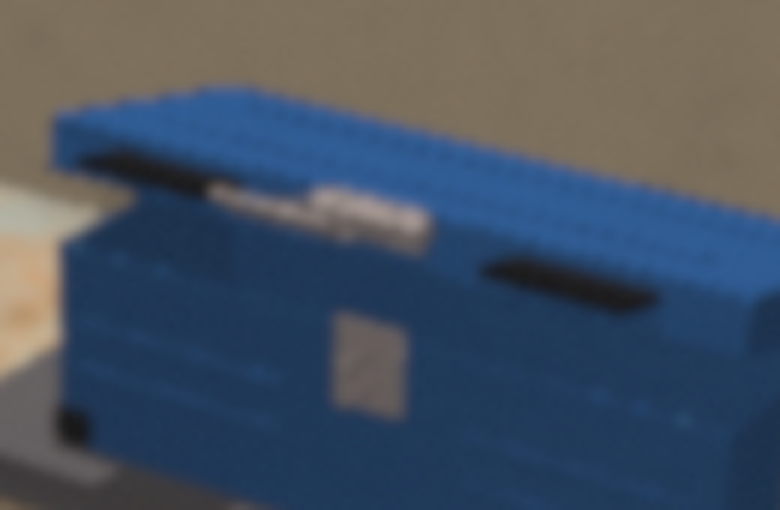

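Run:
```python
from h import *
from scipy.optimize import least_squares
p0=np.load('p.npy')
pl=[(-29,y,118) for y in(120,60,-60,-120)]
tp=np.array([(190,228),(272,228),(441,229),(524,228),(323,271),(397,271)])/3.4+[270,195]
sp=np.array([(80,160),(205,190),(490,280),(655,300),(212,190),(348,238)])/6+[290,215]
def f(v):
    p=p0+np.r_[v[2:4]/1000,0]
    q=S(p,hinge(v[0],np.vstack([pl,hasp(v[1],[(-5,25,-73),(-5,-25,-73)])])))
    return np.r_[(proj("top",q)-tp).ravel(),(proj("scene",q)-sp).ravel(),v[2:]/3]
s=least_squares(f,[.19,1.6,0,0],loss='soft_l1');print(s.x,s.fun.round(1));
v=s.x
print('pull',hinge(v[0],[(-14.5,90,118)]),'hasp end',hinge(v[0],hasp(v[1],[(-5,0,-73)])), 'shut',hasp(v[1],[(-5,0,-73)]))
# independent two-view triangulation
def tri(a,b):
    M=[];
    for n,(u,w) in(("top",a),("scene",b)):
        m=r.camera_model(n);f=240/np.tan(np.radians(m['vfov']/2));Rt=np.c_[cv2.Rodrigues(m['rvec'])[0],m['tvec']]
        M.append((np.array([[f,0,m['cx']],[0,f,m['cy']],[0,0,1]])@Rt,np.array([u,w])))
    X=cv2.triangulatePoints(M[0][0],M[1][0],M[0][1],M[1][1]); return (X[:3]/X[3]).ravel()
for a,b in zip(tp,sp): print(tri(a,b).round(4))
print(S(p0,hinge(v[0],np.vstack([pl,hasp(v[1],[(-5,25,-73),(-5,-25,-73)])]))).round(4))
```

```text
[ 0.18722127  1.73949686  0.91492345 -0.7908298 ] [ 0.  -1.1  0.6 -1.   0.3 -1.1  0.6 -0.7  1.4  0.1  0.9  0.2 -0.5  0.5
 -0.   1.3 -1.7 -1.1 -4.4  2.3 -0.1  0.7 -3.2 -2.   0.3 -0.3]
pull [[ -9.30527744  90.         143.33067768]] hasp end [[-69.60136516   0.         172.24464686]] shut [[-79.12416862   0.         135.18582665]]
[0.5114 0.0223 0.1478]
[ 0.5113 -0.0362  0.1494]
[ 0.5144 -0.158   0.1427]
[ 0.5156 -0.2193  0.1489]
[ 0.4693 -0.0693  0.1722]
[ 0.4737 -0.1227  0.1646]
[[ 0.5129  0.0242  0.146 ]
 [ 0.513  -0.0358  0.146 ]
 [ 0.5132 -0.1558  0.146 ]
 [ 0.5133 -0.2158  0.146 ]
 [ 0.467  -0.0708  0.1722]
 [ 0.467  -0.1208  0.1722]]
```

```bash
python3 -c "
from h import *
delta(st([-14,90,168]),orient(42))"
```

```text
t [-1.66 -3.44 15.63] rot [-0.005 -0.02  -0.007] | F [ 0.2  0.8 -0.3] time 1.7 pos [0.3973 0.0296 0.2628] j [ 0.19 -0.74 -0.98  0.53 -0.14  0.13]
```

{"method": "move_arm", "body": {"delta_rot": [[-0.005, -0.02, -0.007], [-0.005, -0.02, -0.007], [-0.005, -0.02, -0.007], [-0.005, -0.02, -0.007], [-0.005, -0.02, -0.007], [-0.005, -0.02, -0.007], [-0.005, -0.02, -0.007], [-0.005, -0.02, -0.007]], "translation": [[-0.4, -2.5, 3], [-0.8, -3.4, 6], [-1.3, -3.4, 9], [-1.7, -3.4, 12], [-1.7, -3.4, 14.5], [-1.7, -3.4, 15.6], [-1.7, -3.4, 15.6], [-1.7, -3.4, 15.6]], "gripper": [0, 0, 0, 0, 0, 0, 0, 0]}}

```text
time_s: 2.37
position: [0.5217, -0.0044, 0.1674]
orientation: [-0.001, 2.307, 0.0]
ft_force: [-0.4, 0.6, 0.9]
grip_width: -0.002
```

Run:
```python
from h import *
delta(st([-14,90,168]),orient(42))
delta(st([-15,90,140]),orient(42))
delta(st([-18,90,124]),orient(42))
for n in("scene","top"):
    cv2.imwrite(f"pics/{n}2.png",r.camera(n))
a=cv2.imread("pics/scene2.png")[140:310,230:450]; b=cv2.imread("pics/top2.png")[200:310,270:500]
a=cv2.resize(a,(390,300),interpolation=2);b=cv2.resize(b,(400,300),interpolation=2)
cv2.imwrite("pics/c2.png",np.hstack([a,b]))
```

```text
t [-0.09 -0.14  0.01] rot [ 0.    -0.003  0.001] | F [-0.4  0.6  0.9] time 2.37 pos [ 0.5217 -0.0044  0.1674] j [-0.02 -0.28 -1.09 -0.07  0.01 -0.01]
t [ 2.05 -0.13  1.82] rot [ 0.    -0.003  0.001] | F [-0.4  0.6  0.9] time 2.37 pos [ 0.5217 -0.0044  0.1674] j [-0.02 -0.28 -1.09 -0.07  0.01 -0.01]
t [ 3.44 -0.13  2.67] rot [ 0.    -0.003  0.001] | F [-0.4  0.6  0.9] time 2.37 pos [ 0.5217 -0.0044  0.1674] j [-0.02 -0.28 -1.09 -0.07  0.01 -0.01]
```

View pics/c2.png

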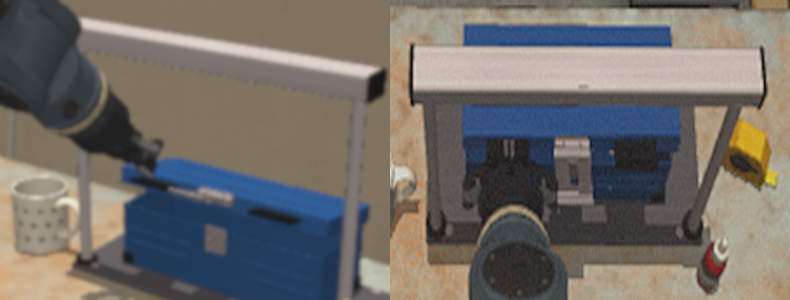

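{"method": "move_arm", "body": {"delta_rot": [[0, 0, 0], [0, 0, 0], [0, 0, 0], [0, 0, 0], [0, 0, 0], [0, 0, 0], [0, 0, 0], [0, 0, 0]], "translation": [[0, 0.8, 0], [0.4, 0.8, 0.3], [0.7, 0.8, 0.7], [1.1, 0.8, 1.1], [1.4, 0.8, 1.4], [1.7, 0.8, 1.6], [2.0, 0.8, 1.8], [2.0, 0.8, 1.8]], "gripper": [0, 0, 0, 0, 0, 0, 0, 0]}}

```text
time_s: 3.13
position: [0.5229, 0.0031, 0.1425]
orientation: [-0.001, 2.306, -0.0]
ft_force: [-0.3, 0.4, 0.2]
grip_width: 0.002
```

Run:
```python
from h import *
delta(st([-17,98,129]),orient(42))
delta(st([-18,98,124]),orient(42))
a=r.camera("scene")[140:310,230:450]
cv2.imwrite("pics/c3.png",cv2.resize(a,(770,595),interpolation=2))
```

```text
t [ 1.23 -0.09  0.65] rot [-0.    -0.002  0.   ] | F [-0.3  0.4  0.2] time 3.13 pos [0.5229 0.0031 0.1425] j [ 0.01 -0.23 -1.13 -0.17 -0.01  0.01]
t [ 1.67 -0.09  0.91] rot [-0.    -0.002  0.   ] | F [-0.3  0.4  0.2] time 3.13 pos [0.5229 0.0031 0.1425] j [ 0.01 -0.23 -1.13 -0.17 -0.01  0.01]
```

View pics/c3.png

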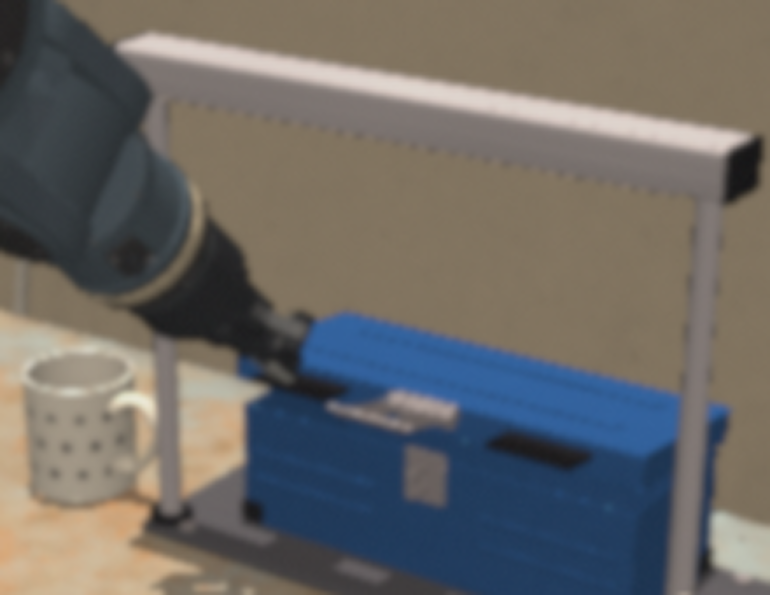

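Run:
```python
from h import *
delta(st([-16,98,147]),orient(52))
delta(st([-16,98,140]),orient(52))
delta(st([-17,98,130]),orient(52))
delta(st([-18,98,122]),orient(52))
```

```text
t [-0.16 -0.1  -0.47] rot [-0.     0.172  0.001] | F [-0.1 -0.4  0.1] time 3.18 pos [0.5228 0.0032 0.1426] j [ 0.01 -0.23 -1.13 -0.17 -0.01  0.01]
t [ 0.36 -0.09 -0.  ] rot [-0.     0.172  0.001] | F [-0.1 -0.4  0.1] time 3.18 pos [0.5228 0.0032 0.1426] j [ 0.01 -0.23 -1.13 -0.17 -0.01  0.01]
t [ 1.16 -0.09  0.6 ] rot [-0.     0.172  0.001] | F [-0.1 -0.4  0.1] time 3.18 pos [0.5228 0.0032 0.1426] j [ 0.01 -0.23 -1.13 -0.17 -0.01  0.01]
t [ 1.83 -0.09  1.06] rot [-0.     0.172  0.001] | F [-0.1 -0.4  0.1] time 3.18 pos [0.5228 0.0032 0.1426] j [ 0.01 -0.23 -1.13 -0.17 -0.01  0.01]
```

{"method": "move_arm", "body": {"delta_rot": [[0, 0.09, 0], [0, 0.172, 0], [0, 0.172, 0], [0, 0.172, 0], [0, 0.172, 0], [0, 0.172, 0], [0, 0.172, 0], [0, 0.172, 0]], "translation": [[-0.2, 0, -0.4], [-0.2, 0, -0.5], [0, 0, -0.2], [0.36, 0, 0], [0.6, 0, 0.2], [0.9, 0, 0.4], [1.2, 0, 0.6], [1.2, 0, 0.6]], "gripper": [0, 0, 0, 0, 0, 0, 0, 0]}}

```text
time_s: 3.85
position: [0.5181, 0.0032, 0.1282]
orientation: [-0.001, 2.479, -0.0]
ft_force: [-0.6, 0.5, -0.6]
grip_width: -0.001
```

Run:
```python
from h import *
delta(st([-17,98,126]),orient(52))
delta(st([-18,98,122]),orient(52))
a=r.camera("scene")[140:310,230:450]
cv2.imwrite("pics/c4.png",cv2.resize(a,(770,595),interpolation=2))
```

```text
t [ 0.02 -0.09  0.25] rot [-0.    -0.001  0.   ] | F [-0.6  0.5 -0.6] time 3.85 pos [0.5181 0.0032 0.1282] j [ 0.01 -0.17 -0.97  0.11 -0.01  0.01]
t [ 0.35 -0.09  0.51] rot [-0.    -0.001  0.   ] | F [-0.6  0.5 -0.6] time 3.85 pos [0.5181 0.0032 0.1282] j [ 0.01 -0.17 -0.97  0.11 -0.01  0.01]
```

View pics/c4.png

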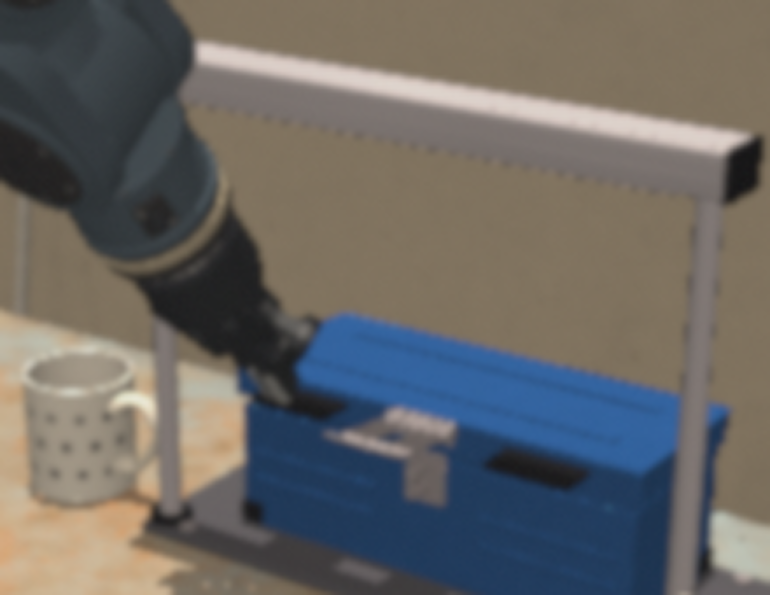

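{"method": "move_arm", "body": {"delta_rot": [[0, 0, 0], [0, 0, 0], [0, 0, 0], [0, 0, 0], [0, 0, 0]], "translation": [[0.05, 0, 0.27], [0.2, 0, 0.4], [0.35, 0, 0.5], [0.35, 0, 0.5], [0.35, 0, 0.5]], "gripper": [0, 0, 0, 0, 0]}}

```text
time_s: 4.32
position: [0.5188, 0.0032, 0.1227]
orientation: [-0.001, 2.478, -0.0]
ft_force: [-0.9, -0.5, 5.1]
grip_width: -0.003
```

Run:
```python
from h import *
delta(st([-18,98,119]),orient(52))
delta(st([-18,98,116]),orient(52))
a=r.camera("scene")[140:310,230:450]
cv2.imwrite("pics/c5.png",cv2.resize(a,(770,595),interpolation=2))
```

```text
t [ 0.26 -0.09  0.27] rot [-0.    -0.     0.001] | F [-0.9 -0.5  5.1] time 4.32 pos [0.5188 0.0032 0.1227] j [ 0.01 -0.16 -0.98  0.09 -0.01  0.01]
t [ 0.44 -0.09  0.51] rot [-0.    -0.     0.001] | F [-0.9 -0.5  5.1] time 4.32 pos [0.5188 0.0032 0.1227] j [ 0.01 -0.16 -0.98  0.09 -0.01  0.01]
```

View pics/c5.png

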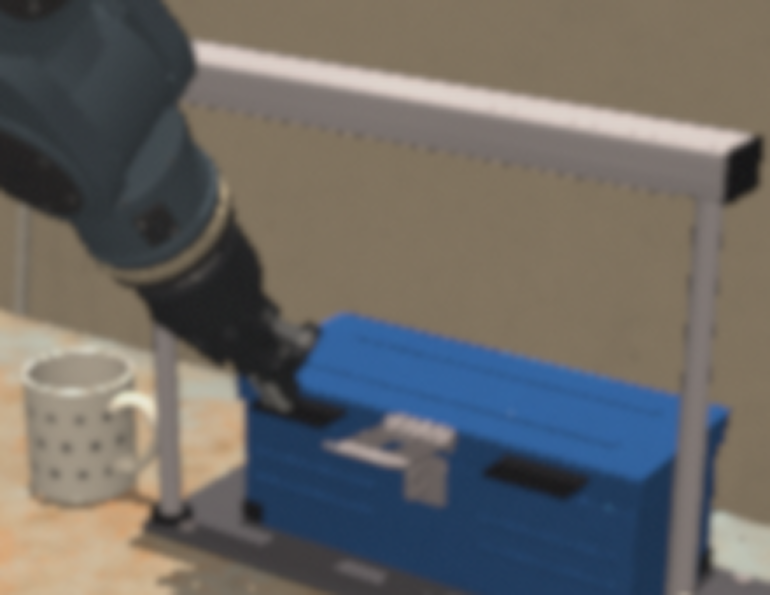

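{"method": "move_arm", "body": {"delta_rot": [[0, 0, 0], [0, 0, 0], [0, 0, 0], [0, 0, 0], [0, 0, 0]], "translation": [[0.1, 0, 0.15], [0.2, 0, 0.25], [0.3, 0, 0.35], [0.3, 0, 0.35], [0.3, 0, 0.35]], "gripper": [0, 0, 0, 0, 0]}}

```text
time_s: 4.78
position: [0.5219, 0.0032, 0.1222]
orientation: [-0.001, 2.47, -0.0]
ft_force: [-10.4, -0.1, 31.8]
grip_width: -0.001
```

Run:
```python
from h import *
delta(st([-18,98,116]),orient(52))
a=r.camera("scene")[140:310,230:450]
cv2.imwrite("pics/c6.png",cv2.resize(a,(770,595),interpolation=2))
```

```text
t [ 0.65 -0.1   0.27] rot [-0.     0.008  0.   ] | F [-10.4  -0.1  31.8] time 4.78 pos [0.5219 0.0032 0.1222] j [ 0.01 -0.16 -0.99  0.07 -0.01  0.01]
```

View pics/c6.png

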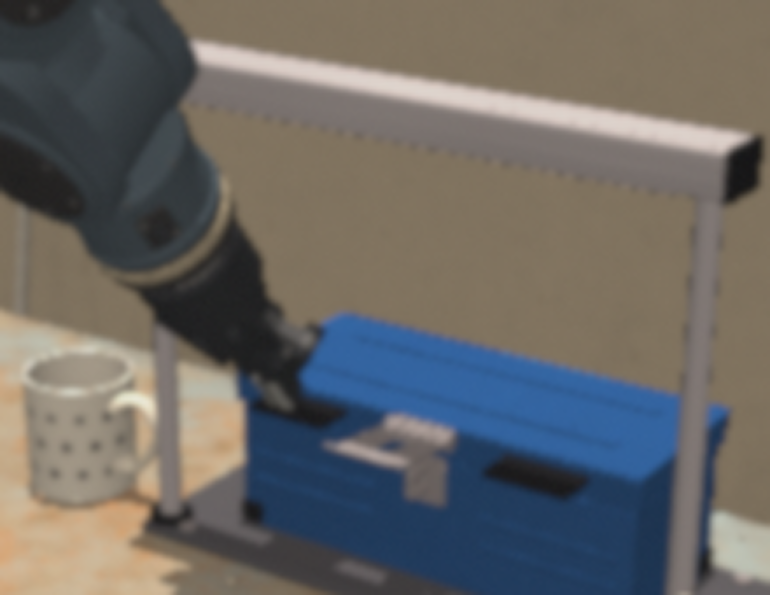

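Run:
```python
from h import *
delta(st([-24,98,140]),orient(52))
delta(st([-75,98,190]),orient(58))
delta(st([-75,0,190]),orient(58))
```

```text
t [-0.37 -0.1  -1.99] rot [0.    0.008 0.   ] | F [-9.6  0.2 32.6] time 4.83 pos [0.5219 0.0032 0.1221] j [ 0.01 -0.16 -0.99  0.07 -0.01  0.01]
t [ 0.51 -0.11 -9.07] rot [-0.     0.113  0.   ] | F [-9.6  0.2 32.6] time 4.83 pos [0.5219 0.0032 0.1221] j [ 0.01 -0.16 -0.99  0.07 -0.01  0.01]
t [ 0.5  -9.91 -9.06] rot [-0.     0.113  0.   ] | F [-9.6  0.2 32.6] time 4.83 pos [0.5219 0.0032 0.1221] j [ 0.01 -0.16 -0.99  0.07 -0.01  0.01]
```

{"method": "move_arm", "body": {"delta_rot": [[0, 0, 0], [0, 0, 0], [0, 0.05, 0], [0, 0.113, 0], [0, 0.113, 0], [0, 0.113, 0], [0, 0.113, 0], [0, 0.113, 0], [0, 0.113, 0], [0, 0.113, 0]], "translation": [[-0.3, 0, -1], [-0.3, 0, -2.5], [0, 0, -5], [0.5, 0, -9], [0.5, 0, -9], [0.5, -3, -9], [0.5, -6.5, -9], [0.5, -9.9, -9], [0.5, -9.9, -9], [0.5, -9.9, -9]], "gripper": [0, 0, 0, 0, 0, 2.4, 2.4, 2.4, 2.4, 2.4]}}

```text
time_s: 5.67
position: [0.4616, -0.0981, 0.1892]
orientation: [0.006, 2.584, -0.002]
ft_force: [-0.0, 0.6, -0.0]
grip_width: 0.282
```

Run:
```python
from h import *
print(r.get_obs()['grip_width']*8.54)
delta(st([-75,0,190]),orient(58))
a=r.camera("scene")[140:310,230:450];b=r.camera("top")[200:310,270:500]
cv2.imwrite("pics/c7.png",cv2.resize(a,(770,595),interpolation=2))
cv2.imwrite("pics/d7.png",cv2.resize(b,(782,374),interpolation=2))
```

```text
2.4111625411306448
t [-0.04  0.22 -0.07] rot [-0.002 -0.001 -0.004] | F [-0.   0.6 -0. ] time 5.67 pos [ 0.4616 -0.0981  0.1892] j [-0.32 -0.29 -0.79  0.53  0.16 -0.27]
```

View pics/c7.png

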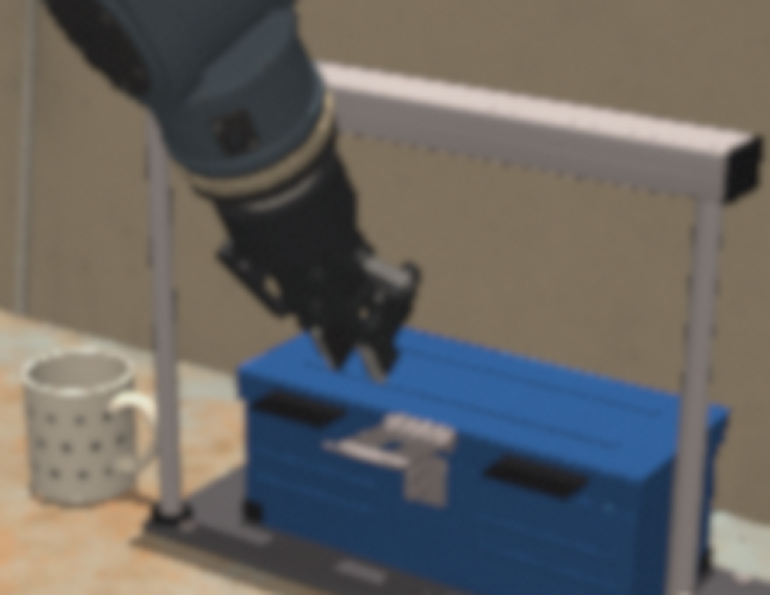

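View pics/d7.png

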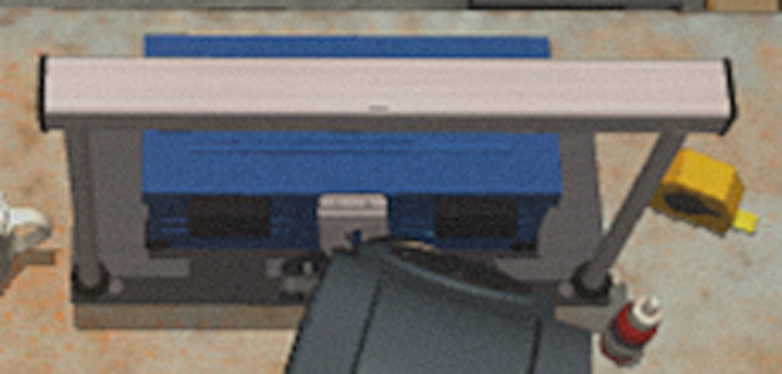

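```bash
cat > traj.py <<'E'
from h import *
import sys
E=58;e=np.radians(E);rho=float(sys.argv[1]);t=np.array([np.sin(e),np.cos(e)])
o=r.get_obs();R0=R.from_rotvec(o['orientation'])
for a in map(float,sys.argv[2].split(',')):
    n=np.array([-np.cos(a),np.sin(a)]);l=np.array([-np.sin(a),-np.cos(a)])
    T=np.array([-8,118])+rho*l+n*(1.5+11*abs(n@t))
    w=st([T[0],0.5,T[1]]); print(a,T.round(1),(R0.inv().apply(w-o['position'])*100).round(2))
delta(o['position'],orient(E))
E
python3 traj.py 48 2.1,1.9,1.7,1.5,1.3,1.1,.9,.7,.5,.3,.15,0
```

```text
2.1 [-43.8 151.9] [-0.67  0.03  4.8 ]
1.9 [-50.2 143. ] [0.34 0.03 5.22]
1.7 [-54.5 132.6] [1.26 0.03 5.87]
1.5 [-56.4 121.2] [2.02 0.03 6.74]
1.3 [-55.5 109.6] [2.56 0.03 7.77]
1.1 [-51.9  98.4] [2.85 0.03 8.91]
0.9 [-47.3  90.3] [2.89 0.03 9.84]
0.7 [-42.7  84.4] [ 2.81  0.03 10.58]
0.5 [-37.1  79.2] [ 2.61  0.03 11.33]
0.3 [-30.5  74.7] [ 2.29  0.03 12.05]
0.15 [-24.9  72. ] [ 1.96  0.03 12.58]
0.0 [-18.8  70. ] [ 1.55  0.04 13.07]
t [0. 0. 0.] rot [-0.    -0.001 -0.   ] | F [0.  0.6 0.7] time 5.77 pos [ 0.4617 -0.0956  0.1891] j [-0.31 -0.29 -0.79  0.53  0.16 -0.27]
```

{"method": "move_arm", "body": {"delta_rot": [[0, 0, 0], [0, 0, 0], [0, 0, 0], [0, 0, 0], [0, 0, 0], [0, 0, 0], [0, 0, 0], [0, 0, 0]], "translation": [[-0.5, 0, 2.5], [-0.6, 0, 4.5], [-0.2, 0, 5.0], [0.3, 0, 5.2], [0.8, 0, 5.55], [1.3, 0, 5.9], [1.7, 0, 6.3], [2.0, 0, 6.7]], "gripper": [2.4, 2.4, 2.4, 2.4, 2.4, 2.4, 2.4, 2.4]}}

```text
time_s: 6.43
position: [0.48, -0.0956, 0.1217]
orientation: [0.0, 2.583, -0.0]
ft_force: [-0.4, -0.2, 0.1]
grip_width: 0.28
```

```bash
python3 traj.py 48 1.5,1.4,1.3,1.2,1.1,1.0,.9,.8,.7,.6,.5,.3
python3 - <<'E'
from h import *
a=r.camera("scene")[140:310,230:450]
cv2.imwrite("pics/c8.png",cv2.resize(a,(770,595),interpolation=2))
E
```

```text
1.5 [-56.4 121.2] [0.   0.02 0.05]
1.4 [-56.3 115.4] [0.31 0.02 0.55]
1.3 [-55.5 109.6] [0.55 0.02 1.08]
1.2 [-54.  103.9] [0.73 0.02 1.64]
1.1 [-51.9  98.4] [0.84 0.02 2.22]
1.0 [-49.3  93.4] [0.88 0.02 2.78]
0.9 [-47.3  90.3] [0.88 0.02 3.15]
0.8 [-45.1  87.3] [0.85 0.02 3.53]
0.7 [-42.7  84.4] [0.79 0.03 3.9 ]
0.6 [-40.   81.7] [0.71 0.03 4.27]
0.5 [-37.1  79.2] [0.6  0.03 4.64]
0.3 [-30.5  74.7] [0.28 0.03 5.37]
t [0. 0. 0.] rot [-0.  0. -0.] | F [-0.4 -0.2  0.1] time 6.43 pos [ 0.48   -0.0956  0.1217] j [-0.3  -0.17 -0.9   0.3   0.16 -0.25]
```

View pics/c8.png

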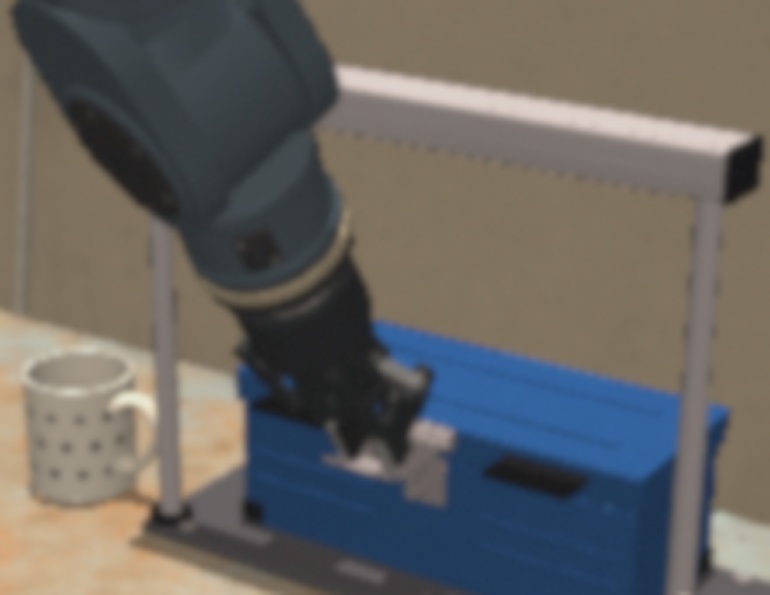

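{"method": "move_arm", "body": {"delta_rot": [[0, 0, 0], [0, 0, 0], [0, 0, 0], [0, 0, 0], [0, 0, 0], [0, 0, 0], [0, 0, 0], [0, 0, 0], [0, 0, 0], [0, 0, 0]], "translation": [[0.31, 0, 0.55], [0.55, 0, 1.1], [0.73, 0, 1.65], [0.84, 0, 2.2], [0.88, 0, 2.8], [0.88, 0, 3.15], [0.85, 0, 3.55], [0.8, 0, 3.9], [0.7, 0, 4.3], [0.6, 0, 4.65]], "gripper": [2.4, 2.4, 2.4, 2.4, 2.4, 2.4, 2.4, 2.4, 2.4, 2.4]}}

```text
time_s: 7.32
position: [0.4995, -0.0955, 0.0778]
orientation: [0.0, 2.584, 0.0]
ft_force: [-0.9, 0.4, 0.9]
grip_width: 0.28
```

```bash
python3 traj.py 48 .5,.4,.3,.2,.1,0
python3 - <<'E'
from h import *
a=r.camera("scene")[140:310,230:450];b=r.camera("top")[200:310,270:500]
cv2.imwrite("pics/c9.png",cv2.resize(a,(770,595),interpolation=2))
E
```

```text
0.5 [-37.1  79.2] [-0.08  0.02 -0.11]
0.4 [-33.9  76.8] [-0.22  0.02  0.25]
0.3 [-30.5  74.7] [-0.4   0.02  0.62]
0.2 [-26.8  72.8] [-0.61  0.02  0.97]
0.1 [-22.9  71.3] [-0.86  0.02  1.31]
0.0 [-18.8  70. ] [-1.14  0.02  1.63]
t [0. 0. 0.] rot [ 0.    -0.001 -0.   ] | F [-0.9  0.4  0.9] time 7.32 pos [ 0.4995 -0.0955  0.0778] j [-0.28 -0.05 -0.94  0.14  0.15 -0.24]
```

View pics/c9.png

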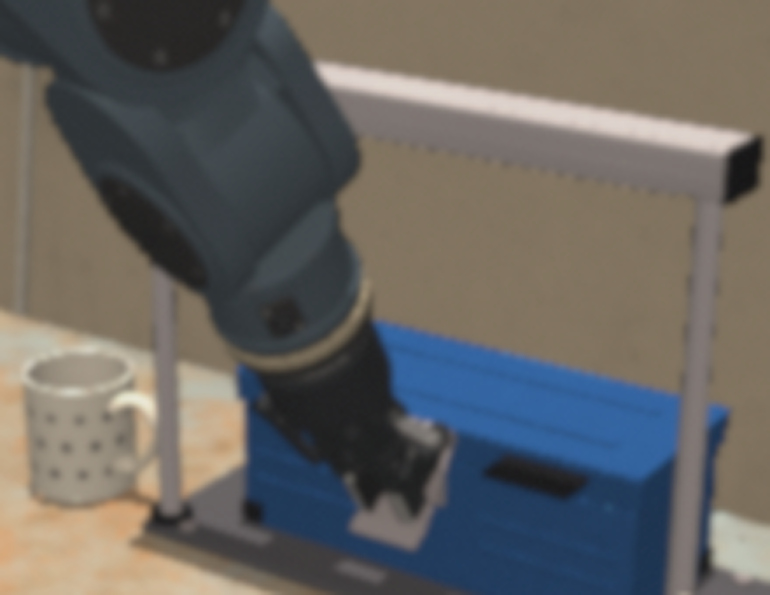

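{"method": "move_arm", "body": {"delta_rot": [[0, 0, 0], [0, 0, 0], [0, 0, 0], [0, 0, 0]], "translation": [[-0.22, 0, 0.25], [-0.4, 0, 0.6], [-0.6, 0, 0.95], [-0.6, 0, 0.95]], "gripper": [2.4, 2.4, 2.4, 2.4]}}

```text
time_s: 7.75
position: [0.5101, -0.0955, 0.0727]
orientation: [0.0, 2.584, 0.0]
ft_force: [0.2, -0.6, 0.4]
grip_width: 0.28
```

```bash
python3 traj.py 48 .2,.1,0,-.05
python3 - <<'E'
from h import *
a=r.camera("scene")[140:310,230:450];b=r.camera("top")[200:340,270:500]
cv2.imwrite("pics/c10.png",cv2.resize(a,(770,595),interpolation=2))
cv2.imwrite("pics/d10.png",cv2.resize(b,None,fx=3.4,fy=3.4,interpolation=2))
E
```

```text
0.2 [-26.8  72.8] [ 0.02  0.02 -0.04]
0.1 [-22.9  71.3] [-0.23  0.02  0.3 ]
0.0 [-18.8  70. ] [-0.51  0.02  0.63]
-0.05 [-16.7  69.5] [-0.66  0.02  0.78]
t [0. 0. 0.] rot [ 0.    -0.001 -0.   ] | F [ 0.2 -0.6  0.4] time 7.75 pos [ 0.5101 -0.0955  0.0727] j [-0.27 -0.02 -0.93  0.12  0.14 -0.23]
```

View pics/c10.png

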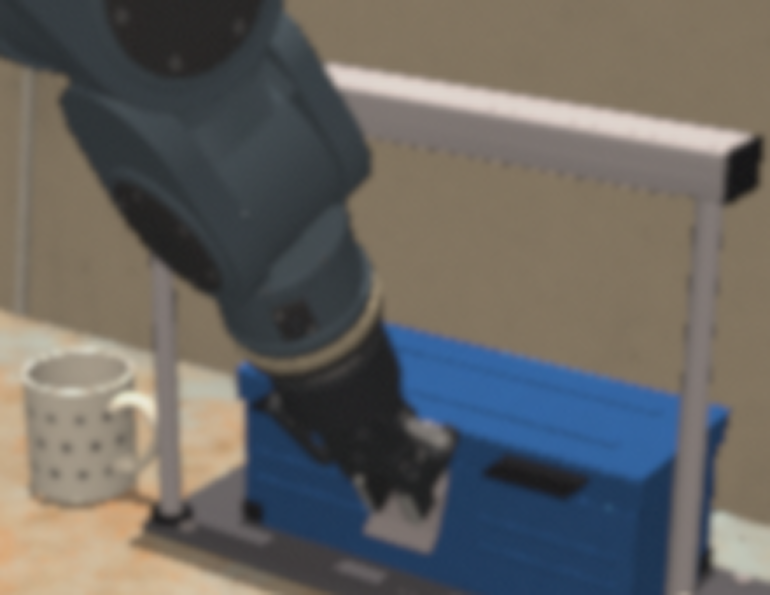

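View pics/d10.png

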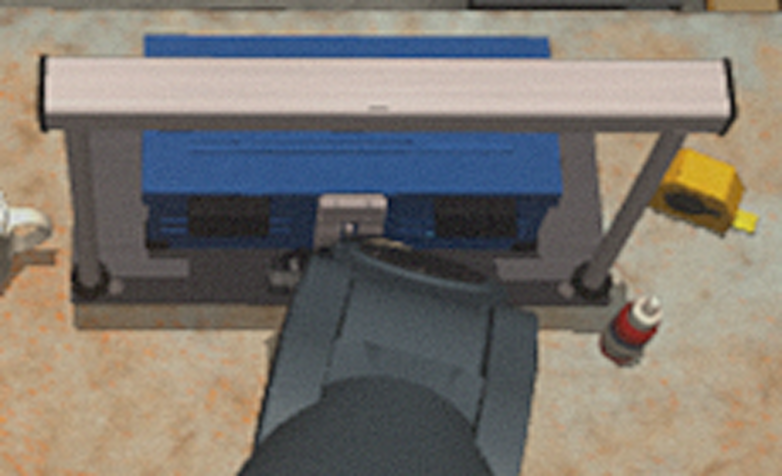

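{"method": "move_arm", "body": {"delta_rot": [[0, 0, 0], [0, 0, 0], [0, 0, 0], [0, 0, 0], [0, 0, 0]], "translation": [[-0.23, 0, 0.3], [-0.5, 0, 0.6], [-0.65, 0, 0.8], [-0.65, 0, 0.8], [-0.65, 0, 0.8]], "gripper": [2.4, 2.4, 2.4, 2.4, 2.4]}}

```text
time_s: 8.27
position: [0.5194, -0.0953, 0.0692]
orientation: [0.0, 2.585, 0.001]
ft_force: [-0.8, -0.3, -0.0]
grip_width: 0.283
```

```bash
python3 traj.py 48 0,-.05,-.1,-.15
```

```text
0.0 [-18.8  70. ] [ 0.1   0.01 -0.15]
-0.05 [-16.7  69.5] [-0.06  0.01  0.  ]
-0.1 [-14.5  69.1] [-0.22  0.01  0.15]
-0.15 [-12.3  68.8] [-0.4   0.01  0.29]
t [0. 0. 0.] rot [ 0.    -0.002 -0.   ] | F [-0.8 -0.3 -0. ] time 8.27 pos [ 0.5194 -0.0953  0.0692] j [-0.26  0.01 -0.91  0.11  0.14 -0.23]
```

{"method": "move_arm", "body": {"delta_rot": [[0, 0, 0], [0, 0, 0], [0, 0, 0], [0, 0, 0]], "translation": [[-0.13, 0, 0.08], [-0.25, 0, 0.16], [-0.35, 0, 0.22], [-0.35, 0, 0.22]], "gripper": [2.4, 2.4, 2.4, 2.4]}}

```text
time_s: 8.6
position: [0.5227, -0.0953, 0.0686]
orientation: [0.001, 2.587, 0.001]
ft_force: [-15.6, 0.2, 10.3]
grip_width: 0.282
```

```bash
python3 traj.py 48 0,-.05,-.1,-.15
python3 - <<'E'
from h import *
a=r.camera("scene")[140:310,230:450]
cv2.imwrite("pics/c11.png",cv2.resize(a,(770,595),interpolation=2))
E
```

```text
0.0 [-18.8  70. ] [ 0.34  0.   -0.38]
-0.05 [-16.7  69.5] [ 0.19  0.   -0.22]
-0.1 [-14.5  69.1] [ 0.02  0.   -0.07]
-0.15 [-12.3  68.8] [-0.15  0.    0.07]
t [0. 0. 0.] rot [ 0.    -0.004 -0.001] | F [-15.6   0.2  10.3] time 8.6 pos [ 0.5227 -0.0953  0.0686] j [-0.26  0.01 -0.91  0.11  0.14 -0.22]
```

View pics/c11.png

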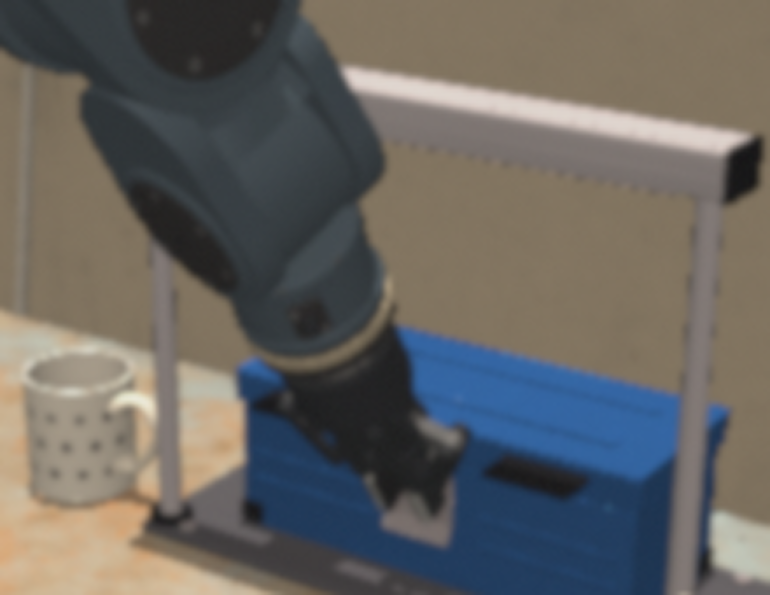

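{"method": "move_arm", "body": {"delta_rot": [[0, 0, 0], [0, 0, 0], [0, 0, 0], [0, 0, 0], [0, 0, 0], [0, 0, 0], [0, 0, 0], [0, 0, 0], [0, 0, 0]], "translation": [[0.8, 0, -0.5], [2.0, 0, -1.3], [3.4, 0, -2.1], [4.5, 0, -5], [4.5, 0, -8], [4.5, 0, -11], [4.5, 0, -13], [4.5, 0, -13], [4.5, 0, -13]], "gripper": [2.4, 2.4, 2.4, 2.4, 2.4, 2.4, 2.4, 2.4, 2.4]}}

```text
time_s: 9.4
position: [0.4162, -0.0957, 0.1566]
orientation: [0.001, 2.584, -0.001]
ft_force: [-0.7, -0.3, -1.0]
grip_width: 0.282
```

Run:
```python
from h import *
delta(st([-19,0,70]),orient(58))
a=r.camera("scene")[215:330,290:440];b=r.camera("top")[200:340,270:500]
cv2.imwrite("pics/c12.png",cv2.resize(a,None,fx=5,fy=5,interpolation=2))
cv2.imwrite("pics/d12.png",cv2.resize(b,None,fx=3.4,fy=3.4,interpolation=2))
for ang in(0,.05,.1,.2):
    q=S(np.load('p.npy'),hasp(ang,[(-1.5,25,-61),(-1.5,-25,-61),(-6,25,-73),(-6,-25,-73),(-1.5,25,-4),(-1.5,-25,-4)]))
    print(ang,((proj("scene",q)-[290,215])*5).round(0).tolist())
q=S(np.load('p.npy'),[(0,25,60),(0,-25,60)]);print(((proj("scene",q)-[290,215])*5).round(0).tolist())
```

```text
t [-4.020e+00  1.000e-02  1.271e+01] rot [-0.001 -0.001 -0.   ] | F [-0.7 -0.3 -1. ] time 9.4 pos [ 0.4162 -0.0957  0.1566] j [-0.37 -0.36 -0.92  0.48  0.19 -0.31]
0 [[248.0, 350.0], [340.0, 379.0], [242.0, 377.0], [335.0, 406.0], [249.0, 238.0], [343.0, 264.0]]
0.05 [[244.0, 352.0], [337.0, 381.0], [238.0, 379.0], [330.0, 409.0], [249.0, 238.0], [343.0, 264.0]]
0.1 [[241.0, 354.0], [333.0, 383.0], [234.0, 381.0], [326.0, 411.0], [249.0, 238.0], [343.0, 264.0]]
0.2 [[233.0, 357.0], [326.0, 386.0], [225.0, 384.0], [318.0, 413.0], [248.0, 237.0], [342.0, 264.0]]
[[259.0, 337.0], [352.0, 365.0]]
```

View pics/c12.png

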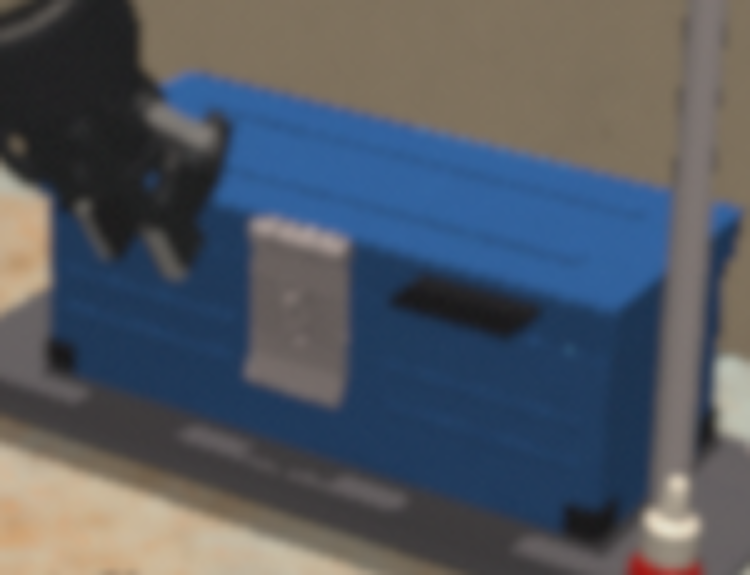

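View pics/d12.png

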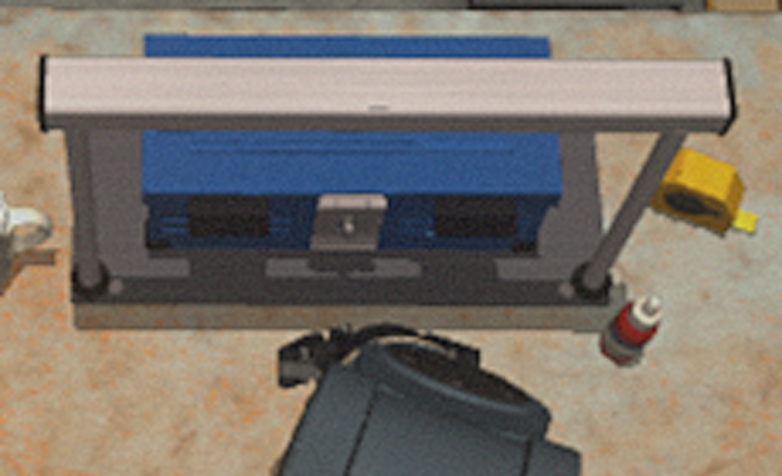

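Run:
```python
from h import *
a=r.camera("scene"); b=r.camera("top"); p=np.load('p.npy')
for nm,im,o in(("scene",a,"pics/scene0.png"),("top",b,"pics/top0.png")):
    d=cv2.absdiff(im,cv2.imread(o)).max(2)
    boxes={"scene":dict(mug=(236,238,268,285),bottle=(412,312,432,358),tape=(455,305,497,350)),"top":dict(mug=(238,246,285,292),bottle=(446,282,468,308),tape=(462,242,496,272))}[nm]
    for k,(x0,y0,x1,y1) in boxes.items(): print(nm,k,d[y0:y1,x0:x1].mean().round(1),np.percentile(d[y0:y1,x0:x1],98))
v=cv2.resize(a[215:330,290:440],None,fx=5,fy=5,interpolation=2)
for phi,c in((0,(0,255,0)),(.03,(0,0,255))):
    q=S(p,hinge(phi,[(-29,-60,118),(-29,-120,118),(0,-150,125),(0,150,125)]))
    for u in (proj("scene",q)-[290,215])*5: cv2.circle(v,tuple(int(t) for t in u),4,c,-1)
cv2.imwrite("pics/c13.png",v)
```

```text
scene mug 13.6 17.0
scene bottle 11.2 19.0
scene tape 14.2 19.0
top mug 4.9 12.0
top bottle 8.8 40.0
top tape 5.1 13.0
```

View pics/c13.png

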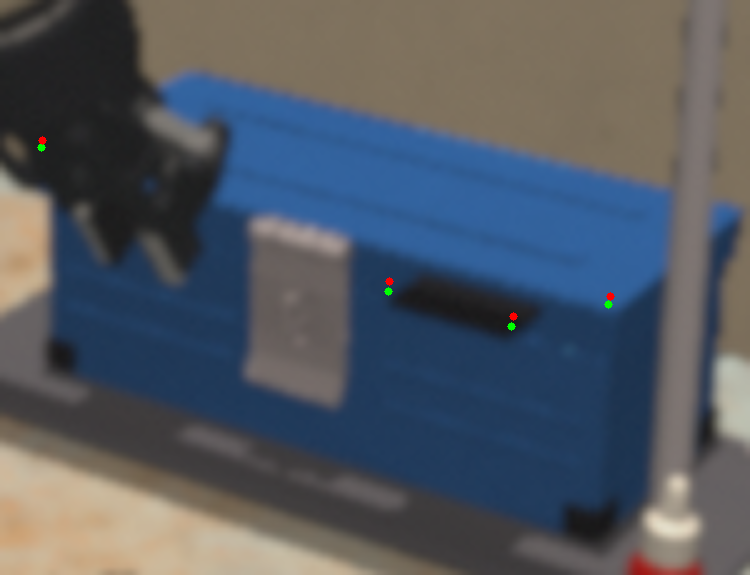

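```bash
python3 -c "
from h import *
print(r.get_obs()['ft_force']); print(r.job_done())"
```

```text
[ 0.32686027 -0.80801566 -0.06160553]
the job is handed in; nothing more can be done
None
```

The tool case is shut and the job is handed in at about 9.6 s. I came in under the lamp bar with the tool tilted and pressed the lid down by its left finger pull. The hasp was still standing out clear of the staple at that point. Then I swung the hasp down, with the fingertips either side of the staple, and backed off.

- **Lid:** pressed to a hard stop, about 32 N upward at the wrist. In the last picture its corner and right pull match the model's shut position (angle 0) to about 1–2 pixels.
- **Hasp:** pressed on with about 16 N. The corners of its free end match the closed angle (0 rad) to within about 1 pixel, and the staple shows through its slot.
- **Lamp bar:** no unexpected force came up at any check, and the arm looked clear of it in the pictures I took on the way.
- **Mug, tape measure, bottle:** the before-and-after comparison shows no movement of the mug or tape measure. The bottle's region changed more in the top view, which I took to be the arm's shadow. Its position in that picture is the same, and the scene view agrees.
- **Disagreement:** early on, the stand fit was off by up to 5 pixels at one far plate corner in the scene view. The points that mattered agreed to a few millimetres between views, or about 8 mm at one of the less clear hasp corners.

The wrist force read zero within noise before hand-in.

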